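# Put the tea caddy away and latch the cedar cabinet

## Robot

A 6-joint arm with a two-finger parallel gripper is mounted at the origin on the work surface. World frame = base frame: x ahead of the robot, y to its left, z up, the work surface at z = 0. Lengths are in mm, angles in degrees, forces in N, time in s.
With the tool pointing down it reaches from about 350 to 850 mm from the base axis. Payload 8.1 kg.
Tool frame: the origin (TCP) lies midway between the tips of the shut fingers; the grasp point (between the pads) lies 19 mm behind it (r.pinch_z is the distance from the TCP to the grasp point, in mm); z points along the fingers, y is the line along which they close (so a half turn about z gives the same grasp; the last joint's range is limited). The gripper opens to 85 mm and grips with 20 to 120 N. Pads are 22 mm wide; open, the fingers measure 114 mm over their backs; the gripper's body (76 mm by 85 mm) begins 54 mm behind the grasp point. The pads swing forward as they close: fully open they stand 13 mm farther back than shut.
Start: joints at [67.3, 7.471, 85.268, -0, 87.261, -4.893], TCP at [183.471, 571.265, 231.292] pointing down, gripper open.
Joint ranges: [-169.43, 169.43], [-51.17, 129.36], [1.28, 143.12], [-76.62, 256.62], [0, 156.53], [-152.29, 152.29]. Speed limits (degrees/s): [136.94, 136.94, 159.86, 180, 180, 180].

## Interface

Orientations are given as [roll, pitch, yaw] about the fixed x, y, z axes, in that order (R = Rz(yaw) Ry(pitch) Rx(roll)).
In Python, from bench import r gives the robot as it stands.
- The arm moves only by the shell command python3 -m jog 'ROWS' [OPENING] [FORCE]. ROWS is JSON, one flat list of numbers, 6 for each row, row after row: the shift along the tool's x, y, z in m, then the turn, a rotation vector about the tool's x, y, z in rad. A call has 1 to 8 rows; each row is the pose to reach, as a shift and turn from the pose commanded when the call began, along the tool's axes at that moment; what a row does not reach only later rows make up. A row lasts 1/8 s, in which the tool goes at most 62.5 mm and 10.7 degrees, less where a joint would pass 70% of its speed; a pose out of reach is approached as far as the arm can. A call with a gripper value outside its range is refused whole. OPENING is the opening, from -1 (shut) to 1 (fully open), set as the call begins (- or left out, the last holds). The fingers move at their own pace and stop on an object; FORCE is the grip in N (left out, the last holds). Time passes only in rows, so rows that repeat a pose let the fingers close. It gives the time, the measured TCP pose, the force, the opening and the grip force at its end, in the units of the state.
- r.sense(): the state, without advancing time (a new reading comes with each control period).
- r.snapshot(name): name is "scene" or "top" or "wrist"; returns a dict with "pixels" (384x512x3 uint8, red, green, blue), "range_z" (384x512 float32, mm along the optical axis (not along the pixel's ray), 0 where there is no reading), "K" (3x3 intrinsics, pixels), "rvec" (rotation vector, rad) and "tvec" (3), from world to camera coordinates, as OpenCV has them. Camera axes: x right, y down, z forward; pixel columns grow to the right and rows downward; lengths in mm; the calibration is good to about 2 mm. The wrist camera is an equidistant fisheye: a pixel r from the principal point sees the ray r / f radians off the axis. A picture is of the moment at which its call begins.
- r.hand_in(): hands the job in; it is judged then, once.
Trained networks look in a picture, given as the dict that the camera call returned (one of the last four; its "shot" number tells which), for a name from the list of things; names that differ only in an ending like _2 or _b are one class to them, and where a whole thing is asked for, a point or a joint stands for the part that bears it (a point fixed in the world has none). Each returns a list of dicts, best first, with "score" (0 to 1); they miss things now and then, are a little off and sometimes report something else, mostly with a low value. They report only what shows in the picture. A call takes as long as a camera call. They do not tell look-alikes from the thing itself.
- r.look_for(picture, target): "bbox" ([left, top, right, bottom] in pixels, round what is visible of it).
- r.outline_of(picture, target): "region" (384x512 bool, what is visible of it) and "bbox" ([left, top, right, bottom] in pixels, round what is visible of it).
The state is a dict: "time": time; "joint_pos": joint angles; "qd": joint speeds; "joint_efforts": joint torques, N m; "tool_pos": TCP position; "tcp_rot": TCP orientation; "ft_force": force on the tool from outside, world axes, zero at the start; "wrist_torque": the same for the moment, N m; "finger_gap": finger opening in mm; "grip_force": force on a finger pad.
Only numpy, scipy, OpenCV 4.12 (cv2) and the standard library are available. Lean on these libraries where they do the work, as an engineer would, in place of code of your own. Each camera call takes 0.05 s, during which the arm holds its last target. There are 200 camera calls.

## Task

Practice is over: put the round aluminium tea caddy away in the little cedar cabinet, keeping it upright and setting it down on the cabinet's floor rather than dropping it. Then shut the cabinet's top door and turn the wooden turn latch a quarter turn across it until it clicks over into its shut position. Leave the bowl, the whisk on its form and the scoop where they are.

Things in the scene. Friction and masses are not known exactly. Their poses are not given: they have to be found in the camera images.
- caddy: Round aluminium tea caddy, a plain closed cylinder 66 mm in diameter and 80 mm tall (seam of the lid 59 mm up), about 160 g, loose, standing on the paulownia board. Origin: centre of its underside; z up its axis.
- cabinet: Low cedar cabinet, fixed on the board (board top 18 mm above z = 0): 190 (its x) x 250 (its y) x 122 mm tall. Origin: centre of its underside; x to its back, y to its left, z up; yaw varies. Its top is flush at 122 mm: a fixed rail with the turn latch on the left (y 45 to 125 mm), the door opening (y -104 to 45, x -83 to 83 mm), and a 20 mm stile with the hinges on the right (-y).
- compartment (a point): Middle of the floor of the cabinet's one compartment (cabinet x 0, y -29.5, z 18 mm); axes as the cabinet's. The compartment lies straight below the door opening and is of the same size (166 mm in x, 149 mm in y), with upright walls and empty; 104 mm from floor to the cabinet's top, 92 mm under the shut door.
- door (a joint): Hinge angle of the top door, rad: 0 shut (flush), 1.57 upright, 2.1 fully open (leaning out to the right). Starts open, 1.7 to 2.0. A stiff hinge (0.24 N m, more than its weight needs) keeps the door wherever it is left, also ajar, so it must be moved or pressed fully down.
- door_hinge (a point): Middle of the door's hinge line, level with the cabinet's top (cabinet x 0, y -104 mm, z 122 mm); the hinge line runs along the cabinet's x. Axes as the cabinet's.
- door_edge (a point): Middle of the door's free edge on its outer face (uppermost when shut); moves with the door; y from hinge to edge, z out of the outer face. The door is a cedar board 12 mm thick, 148 mm from hinge to free edge, 164 mm along the hinge, 0.22 kg. A knob 24 mm across and 22 mm tall stands on the outer face 70 mm from the hinge, midway along it.
- latch (a joint): Angle of the turn latch, rad, growing clockwise seen from above: 0 open (bar along the cabinet's x, clear of the door; it starts there), 1.57 shut (bar along the cabinet's y, one end 22 mm over the door); stops at both. A spring detent holds it at either end: it resists with up to 0.25 N m until half way (0.79), then snaps over to the other end by itself.
- latch_grip (a point): On the latch's upright pivot axis, mid-height of its finger rib, 28 mm above the rail (cabinet x 0, y 73, z 150 mm); x along the bar, turning with it. The latch: a dark wooden bar 100 mm long, 24 mm wide, from 4 to 18 mm above the rail, with a rib along it 60 mm long, 14 mm wide, its top 38 mm above the rail.
- bowl: Cream porcelain tea bowl, 116 mm across the rim, 72 mm tall, loose; to be left alone. Origin: centre of its underside.
- whisk: Bamboo whisk on its ceramic form, one piece, 62 mm across, 125 mm tall, loose; to be left alone. Origin: centre of its underside.
- scoop: Chestnut-wood scoop lying on the board, 175 mm long, 48 mm wide, 16 mm high, loose; to be left alone. Origin: under its middle; x runs along it towards its bowl.
- latch_peg (a point): Top of the latch's fixed stop peg, 7 mm thick and 10 mm tall, on the rail 16.5 mm from the pivot towards both the cabinet's back and left; axes as the cabinet's. The bar passes 4 mm above the shut door: a door left ajar gets in its way, and a latch already turned across keeps the door from shutting.
There are look-alikes about, which are no part of the job. What is meant by the caddy is not turquoise, and is the larger of those in its own colour.

How it is judged (in metres and radians):
On the way, in this order (a step that is already met when the one before it is completed fails the run):
1. the caddy stands upright on the compartment's floor, let go (x of caddy in the frame of compartment between -0.058 and 0.058 m and y of caddy in the frame of compartment between -0.05 and 0.05 m and z of caddy in the frame of compartment below 0.006 m and angle between caddy's own z axis and vertical below 0.1 rad and linear speed of caddy below 0.03 m/s and contact force between the fingers and caddy below 0.1 N), for 0.2 s.
2. the door is shut (value of joint door below 0.03 rad), for 0.2 s.
3. the latch has clicked over into its shut position (value of joint latch above 1.47 rad and value of joint door below 0.03 rad), for 0.2 s.
At the end, for the whole second after the job is handed in: The caddy stands upright (within 6 degrees) and at rest on the floor of the cabinet's compartment, the door is fully shut (within 0.03 rad) and the latch rests in its shut position across the door (over 1.47 of 1.57 rad). Bowl, whisk and scoop are within 30 mm of where they stood (all of step 3 and x of caddy in the frame of compartment between -0.058 and 0.058 m and y of caddy in the frame of compartment between -0.05 and 0.05 m and z of caddy in the frame of compartment below 0.006 m and angle between caddy's own z axis and vertical below 0.1 rad and linear speed of caddy below 0.03 m/s); the robot touches nothing.
It fails at once if the caddy is tipped over by more than 40 degrees (angle between caddy's own z axis and vertical above 0.7 rad).
It fails at once if the caddy is dropped (moves faster than 0.6 m/s, a fall of about 2 cm, with no finger on it) (linear speed of caddy above 0.6 m/s and contact force between the fingers and caddy below 0.05 N).
It fails at once if the bowl is moved by more than 30 mm (distance of bowl from where it was at the start of the episode above 0.03 m).
It fails at once if the whisk is moved by more than 30 mm or tipped (distance of whisk from where it was at the start of the episode above 0.03 m or angle between whisk's own z axis and vertical above 0.5 rad).
It fails at once if the scoop is moved by more than 30 mm (distance of scoop from where it was at the start of the episode above 0.03 m).
It also fails if it takes over 70 s, if anything falls off the work surface, if the arm or the gripper's body presses on something with over 40 N, if the wrist force passes 120 N, or if a joint passes its speed limit or range.

## Working session

There is one attempt and no reset: what is moved stays moved. The work goes in short steps, Python scripts to look and compute and a shell command to move; the robot and the scene stay as the last step left them, time stands still between calls to the robot, and variables do not carry over. Pictures are saved under pics/ and viewed, at most 10 in all, crops included, and the job is handed in when it is done.

```bash
ls; mkdir -p pics; cat > h.py <<'E'
import numpy as np, cv2
from bench import r
def pts(s):
    """world xyz (mm) of every pixel of scene/top picture"""
    K=s["K"]; R=cv2.Rodrigues(np.array(s["rvec"],float))[0]; t=np.array(s["tvec"],float)
    v,u=np.mgrid[0:384,0:512]; z=s["range_z"].astype(float)
    c=np.stack([(u-K[0][2])/K[0][0]*z,(v-K[1][2])/K[1][1]*z,z],-1)
    w=(c-t)@R; w[z==0]=np.nan
    return w
def save(img,n): cv2.imwrite("pics/"+n,img[...,::-1])
E
python3 - <<'E'
from h import *
ims=[]
for n in("top","scene"):
    s=r.snapshot(n); w=pts(s); ims.append(s["pixels"])
    for t in("caddy","cabinet","door_edge","latch","bowl","whisk","scoop"):
        for o in r.outline_of(s,t)[:4]:
            p=w[o["region"]]; p=p[~np.isnan(p[:,0])]
            print(n,t,round(o["score"],2),np.round(o["bbox"]).astype(int),np.round(np.percentile(p,[2,50,98],axis=0)).astype(int).tolist() if len(p) else 0)
save(cv2.resize(ims[0],(800,600)),"top.png"); save(cv2.resize(ims[1],(800,600)),"scene.png")
E
```

```text
pics
top caddy 0.88 [163 262 187 282] [[242, 251, -1], [263, 270, 54], [286, 294, 59]]
top caddy 0.81 [198 162 225 190] [[481, 170, 18], [506, 199, 97], [546, 231, 102]]
top caddy 0.71 [121 251 157 276] [[246, 326, 2], [276, 352, 80], [307, 390, 84]]
top cabinet 0.61 [291 100 439 206] [[473, -278, 33], [568, -190, 139], [661, -17, 285]]
top door_edge 0.86 [389 104 442 190] [[484, -283, 149], [561, -258, 233], [643, -233, 287]]
top door_edge 0.27 [294 102 438 203] [[473, -278, 33], [568, -190, 139], [661, -17, 285]]
top latch 0.57 [314 130 327 168] [[528, -81, 140], [571, -65, 160], [621, -55, 181]]
top bowl 0.95 [111 150 158 197] [[449, 334, 21], [509, 397, 50], [550, 437, 92]]
top bowl 0.66 [316 131 331 171] [[528, -80, 151], [570, -65, 161], [620, -56, 181]]
top bowl 0.61 [202 106 226 139] [[628, 186, 18], [646, 211, 74], [681, 241, 146]]
top bowl 0.26 [128  87 158 145] [[601, 353, 20], [700, 403, 33], [753, 440, 39]]
top whisk 0.77 [200 108 226 141] [[628, 186, 17], [646, 212, 71], [692, 245, 146]]
top scoop 0.79 [131  88 159 145] [[601, 356, 19], [699, 403, 33], [753, 439, 39]]
t
[... 328 characters left out ...]
8]]
scene caddy 0.72 [272 174 295 207] [[485, 170, 23], [516, 187, 94], [543, 229, 101]]
scene cabinet 0.56 [158 229 291 354] [[480, -280, 32], [573, -141, 124], [667, -23, 284]]
scene door_edge 0.85 [153 286 234 333] [[490, -285, 137], [572, -269, 269], [645, -233, 287]]
scene door_edge 0.54 [269 174 293 207] [[484, 170, 22], [517, 188, 94], [543, 231, 101]]
scene latch 0.66 [234 245 267 272] [[531, -80, 148], [577, -72, 160], [619, -60, 180]]
scene bowl 0.68 [289 131 322 163] [[445, 331, 20], [490, 409, 61], [547, 441, 92]]
scene whisk 0.92 [317 194 334 227] [[627, 188, 19], [657, 205, 70], [681, 228, 144]]
scene scoop 0.59 [329 174 381 184] [[600, 353, 18], [694, 402, 31], [748, 442, 37]]
```

View pics/top.png

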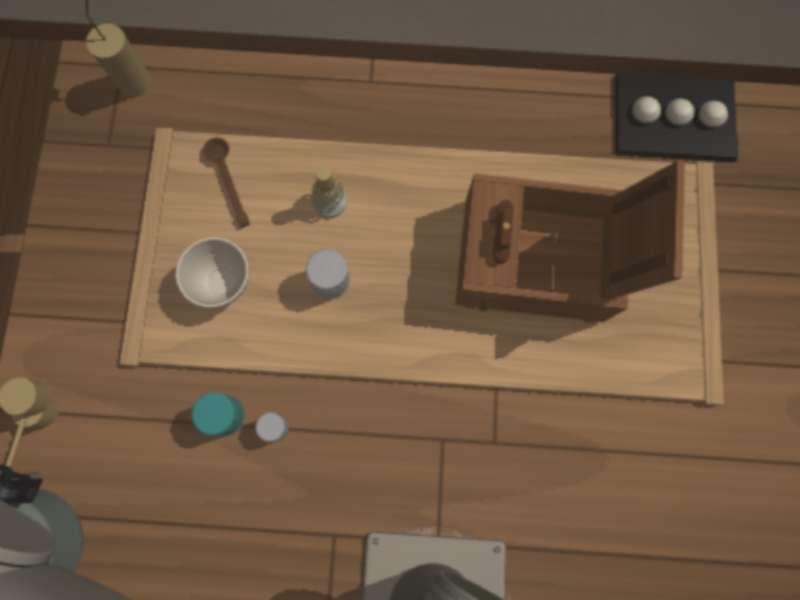

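```bash
cat > m.py <<'E'
from h import *
s=r.snapshot("top"); w=pts(s); im=s["pixels"]
a=cv2.resize(im[145:200,185:240],(396,396)); b=cv2.resize(im[240:295,115:195],(396,396))
save(np.hstack([a,b]),"crop.png")
# caddy top: circle from top-face points in both views
for n in("top","scene"):
    s=r.snapshot(n); w=pts(s); X,Y,Z=np.moveaxis(w,-1,0)
    m=(abs(X-513)<60)&(abs(Y-200)<60)&(Z>92)&(Z<108); p=w[m][:,:2].astype(np.float32)
    print(n,"caddy",m.sum(),np.median(Z[m]),cv2.minEnclosingCircle(p),im[150:200][0,0] if 0 else s["pixels"][m].mean(0))
    # cabinet top rail etc: points at z~140
    m=(X>440)&(X<700)&(Y>-300)&(Y<20)&(Z>134)&(Z<146); p=w[m][:,:2].astype(np.float32)
    print(n,"cab top",m.sum(),np.median(Z[m]),cv2.minAreaRect(p), np.round(cv2.boxPoints(cv2.minAreaRect(p))).tolist())
    # rail only
    m2=m&(Y>-100); print("rail",cv2.minAreaRect(w[m2][:,:2].astype(np.float32)))
    m=(X>500)&(X<650)&(Y>-110)&(Y<-30)&(Z>149)&(Z<190); p=w[m].astype(np.float32)
    print(n,"latch",m.sum(),cv2.minAreaRect(p[:,:2]))
    m3=m&(Z>170); print("rib",np.median(Z[m3]),cv2.minAreaRect(w[m3][:,:2].astype(np.float32)))
    m=(Z>170)&(X>440)&(X<700)&(Y<-180)&(Y>-330); p=w[m]; c=p.mean(0); u,sg,vt=np.linalg.svd(p-c,full_matrices=False); print("door",m.sum(),c.round(1),vt[2].round(3),sg.round())
print(r.pinch_z, r.sense())
E
python3 m.py
```

```text
top caddy 533 98.30864561569416 ((512.9544067382812, 201.97869873046875), 33.087337493896484) [150.34521576 146.0619137  144.67729831]
top cab top 2863 140.45747065680573 ((572.2154541015625, -140.87234497070312), (249.7528533935547, 192.3236846923828), 86.96049499511719) [[470.0, -260.0], [662.0, -271.0], [675.0, -21.0], [483.0, -11.0]]
rail ((575.9376220703125, -60.185028076171875), (88.62034606933594, 191.12850952148438), 87.0904769897461)Traceback (most recent call last):
  File "m.py", line 16, in <module>
    print(n,"latch",m.sum(),cv2.minAreaRect(p[:,:2]))
                            ~~~~~~~~~~~~~~~^^^^^^^^^
cv2.error: OpenCV(4.12.0) /io/opencv/modules/imgproc/src/convhull.cpp:143: error: (-215:Assertion failed) total >= 0 && (depth == CV_32F || depth == CV_32S) in function 'convexHull'
```

View crop.

In the top picture (800x600) three things could be taken for the caddy: a large silver cylinder at (327,273), a turquoise one at (217,415) and a small silver one at (271,427). By the description I choose the silver one on the board at (327,273). The cabinet is at (570,245), with its door leaning to the right.

```bash
sed -i 's/cv2.minAreaRect(p\[:,:2\])/cv2.minAreaRect(p[:,:2].copy())/' m.py; python3 m.py
```

```text
top caddy 531 98.56893455717929 ((513.4680786132812, 202.0569610595703), 33.33753204345703) [150.17514124 145.9566855  144.66478343]
top cab top 2852 140.41527664565012 ((571.9774169921875, -141.62364196777344), (251.38658142089844, 191.8421630859375), 86.96617889404297) [[470.0, -262.0], [661.0, -272.0], [674.0, -21.0], [483.0, -11.0]]
rail ((575.7429809570312, -58.49232482910156), (88.17581176757812, 191.201904296875), 88.00105285644531)
top latch 406 ((575.8497924804688, -64.213623046875), (32.174930572509766, 99.51277160644531), 86.48370361328125)
rib 178.35429031163312 ((575.5996704101562, -68.59960174560547), (14.987076759338379, 60.43488311767578), 86.52477264404297)
door 2914 [ 561.1 -260.1  239. ] [0.046 0.953 0.3  ] [2608. 2033.  171.]
scene caddy 323 97.11548674151216 ((510.67376708984375, 203.88616943359375), 34.11996078491211) [162.23529412 158.02786378 160.48916409]
scene cab top 2516 139.2949440432044 ((569.6115112304688, -139.12940979003906), (252.10093688964844, 190.7781524658203), 87.01161193847656) [[468.0, -260.0], [658.0, -270.0], [671.0, -18.0], [481.0, -8.0]]
r
[... 431 characters left out ...]
000000003 {'time': 1.05, 'joint_pos': array([ 6.72966613e+01,  7.47004327e+00,  8.52693445e+01, -5.90156200e-04,
        8.72624679e+01, -4.89446122e+00]), 'qd': array([-0.00616944,  0.02492383, -0.05226345,  0.06941312, -0.0683752 ,
        0.0263672 ]), 'joint_efforts': array([-2.11863789e-05, -5.69328582e+01, -5.00885475e+01,  8.99018937e-05,
        8.22740822e-04, -4.58797160e-05]), 'tool_pos': array([183.49651047, 571.23731829, 231.2891166 ]), 'tcp_rot': array([-1.79998101e+02,  4.29002397e-04,  1.62191151e+02]), 'ft_force': array([-0.11960668,  0.18693984, -0.11496374]), 'wrist_torque': array([ 0.01220367, -0.03292021,  0.02251288]), 'grip_force': 0.0, 'finger_gap': 85.71860822729104}
```

View pics/crop.png

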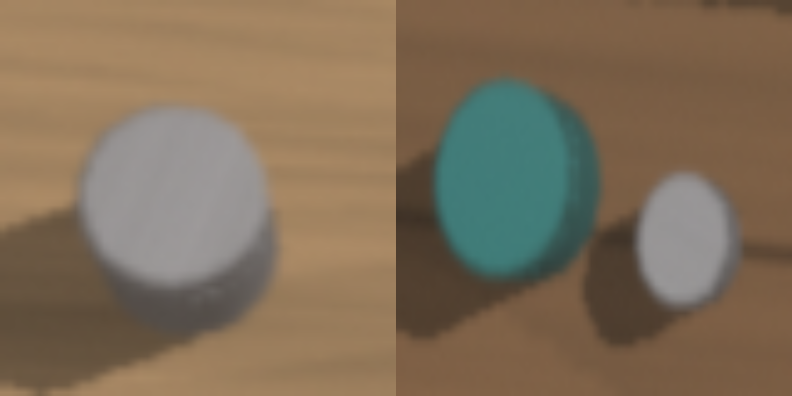

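The crop shows the large plain silver cylinder at left, clearly larger than the small silver one, with the turquoise one excluded. So the caddy is at about (512, 203) with its top at z≈98, which matches 18+80. The cabinet centre is about (571, -140) with a yaw of about -3°.

```bash
cat > go.py <<'E'
import sys
from h import *
from scipy.spatial.transform import Rotation as Ro
def rel(p,yaw,cab=None):
    s=r.sense(); R=Ro.from_euler("xyz",s["tcp_rot"],degrees=True); T=Ro.from_euler("xyz",[180,0,yaw],degrees=True)
    d=R.inv().apply(np.array(p)-s["tool_pos"])/1000; q=(R.inv()*T).as_rotvec()
    print("t",s["time"],"tcp",s["tool_pos"].round(1),"rpy",s["tcp_rot"].round(2),"shift",d.round(4),"turn",q.round(4),"dist",np.linalg.norm(d).round(3))
if __name__=="__main__":
    a=[float(x) for x in sys.argv[1:]]; rel(a[:3],a[3])
E
python3 go.py 512 203 180 177
```

```text
t 1.05 tcp [183.5 571.2 231.3] rpy [-180.      0.    162.19] shift [-0.4254 -0.2501  0.0513] turn [-0.      0.     -0.2585] dist 0.496
```

```bash
python3 -m jog '[-0.05,-0.03,0.006,0,0,-0.03, -0.10,-0.06,0.012,0,0,-0.06, -0.15,-0.09,0.018,0,0,-0.09, -0.20,-0.12,0.024,0,0,-0.12, -0.25,-0.15,0.03,0,0,-0.15, -0.30,-0.18,0.036,0,0,-0.18, -0.35,-0.21,0.043,0,0,-0.22, -0.40,-0.24,0.05,0,0,-0.2585]' 1 && python3 go.py 512 203 180 177
```

```text
time: 2.05
tool_pos: [492.1, 218.9, 181.4]
tcp_rot: [180.0, 0.0, 177.1]
ft_force: [0.4, 0.7, -0.7]
finger_gap: 85.4
grip_force: 0.0
t 2.05 tcp [492.1 218.9 181.4] rpy [1.7998e+02 4.0000e-02 1.7708e+02] shift [-0.0207 -0.0149  0.0014] turn [0.0004 0.0007 0.0014] dist 0.026
```

```bash
python3 -m jog '[-0.021,-0.015,0.001,0,0,0, -0.021,-0.015,0.03,0,0,0, -0.021,-0.015,0.06,0,0,0, -0.021,-0.015,0.09,0,0,0, -0.021,-0.015,0.115,0,0,0, -0.021,-0.015,0.13,0,0,0, -0.021,-0.015,0.136,0,0,0, -0.021,-0.015,0.136,0,0,0]' && python3 -m jog '[0,0,0,0,0,0, 0,0,0,0,0,0, 0,0,0,0,0,0, 0,0,0,0,0,0, 0,0,0,0,0,0, 0,0,0,0,0,0]' -1 35
```

```text
time: 3.05
tool_pos: [511.3, 204.5, 45.6]
tcp_rot: [180.0, 0.0, 177.0]
ft_force: [0.2, -0.1, 0.1]
finger_gap: 85.6
grip_force: 0.0
time: 3.8
tool_pos: [512.2, 204.6, 46.7]
tcp_rot: [180.0, 0.1, 177.0]
ft_force: [-0.6, -0.7, 6.7]
finger_gap: 65.4
grip_force: 39.7
```

```bash
python3 -m jog '[0,0,-0.005,0,0,0, 0,0,-0.02,0,0,0, 0,0,-0.05,0,0,0, 0,0,-0.09,0,0,0, 0,0,-0.13,0,0,0, 0,0,-0.17,0,0,0, 0,0,-0.20,0,0,0, 0,0,-0.205,0,0,0]' && python3 go.py 569.4 -170 250 177
```

```text
time: 4.8
tool_pos: [512.4, 204.8, 253.8]
tcp_rot: [179.9, 0.3, 177.0]
ft_force: [0.7, -0.7, -2.2]
finger_gap: 65.4
grip_force: 39.6
t 4.8 tcp [512.4 204.8 253.8] rpy [179.89   0.29 177.01] shift [-0.0765 -0.3713  0.0035] turn [0.0019 0.0051 0.0001] dist 0.379
```

```bash
python3 -m jog '[-0.003,-0.015,0,0,0,0, -0.010,-0.05,0,0,0,0, -0.018,-0.09,0,0,0,0, -0.027,-0.13,0,0,0,0, -0.035,-0.17,0,0,0,0, -0.043,-0.21,0,0,0,0, -0.051,-0.25,0,0,0,0, -0.059,-0.285,0,0,0,0]' && python3 -m jog '[-0.006,-0.03,0,0,0,0, -0.012,-0.06,0,0,0,0, -0.017,-0.08,0,0,0,0, -0.018,-0.086,0,0,0,0, -0.018,-0.086,0,0,0,0]' && python3 - <<'E'
from h import *
import go
go.rel([569.4,-170,250],177)
s=r.snapshot("top"); im=s["pixels"]; s2=r.snapshot("scene")["pixels"]
save(np.hstack([cv2.resize(im[70:230,270:450],(400,356)),cv2.resize(s2[170:360,140:330],(400,356))]),"over.png")
E
```

```text
time: 5.8
tool_pos: [553.7, -85.6, 247.7]
tcp_rot: [180.0, -0.2, 176.9]
ft_force: [0.4, 0.1, -2.4]
finger_gap: 65.3
grip_force: 39.7
time: 6.42
tool_pos: [568.3, -170.0, 249.7]
tcp_rot: [180.0, -0.1, 177.0]
ft_force: [0.2, -0.3, -2.5]
finger_gap: 65.4
grip_force: 39.8
t 6.425 tcp [ 568.3 -170.   249.7] rpy [ 1.7996e+02 -6.0000e-02  1.7699e+02] shift [-0.0011  0.     -0.0003] turn [ 0.0006 -0.001  -0.0002] dist 0.001
```

View pics/over.png

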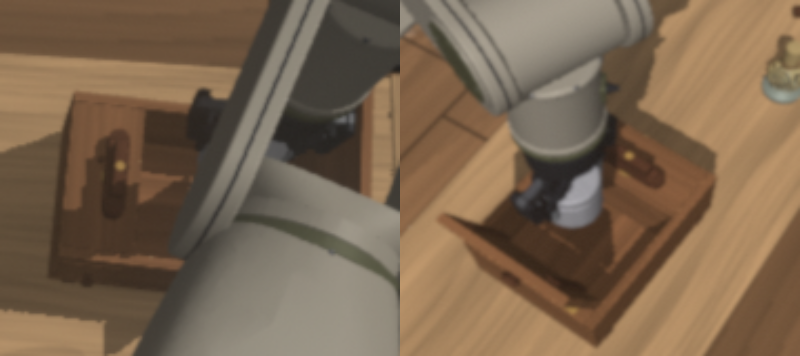

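The caddy hangs upright in the gripper over the opening (right half: (578,205)), and the latch at (115,165) in the left half is clear. Lowering it now.

```bash
python3 -m jog '[-0.001,0,0.02,0,0,0, -0.001,0,0.05,0,0,0, -0.001,0,0.08,0,0,0, -0.001,0,0.11,0,0,0, -0.001,0,0.14,0,0,0, -0.001,0,0.165,0,0,0, -0.001,0,0.178,0,0,0, -0.001,0,0.180,0,0,0]' && python3 -m jog '[0,0,0.002,0,0,0, 0,0,0.003,0,0,0, 0,0,0.004,0,0,0, 0,0,0.004,0,0,0]'
```

```text
time: 7.52
tool_pos: [567.6, -167.1, 66.9]
tcp_rot: [179.8, -0.3, 177.1]
ft_force: [-2.7, 8.8, -0.2]
finger_gap: 65.4
grip_force: 45.3
time: 8.02
tool_pos: [569.1, -167.1, 64.9]
tcp_rot: [179.8, -0.1, 177.1]
ft_force: [-0.0, 11.0, 1.5]
finger_gap: 64.9
grip_force: 45.4
```

```bash
python3 - <<'E'
from h import *
s2=r.snapshot("scene"); w=r.snapshot("wrist")["pixels"]
save(np.hstack([cv2.resize(s2["pixels"][190:350,140:300],(400,400)),cv2.resize(w,(400,400))]),"low.png")
p=pts(s2); m=(p[...,2]>170)&(p[...,0]>440)&(p[...,0]<700)&(p[...,1]<-230)&(p[...,1]>-330); q=p[m]; c=q.mean(0); print(m.sum(),c,np.linalg.svd(q-c,full_matrices=False)[2][2])
S=r.sense(); print(S["ft_force"],S["wrist_torque"],S["joint_pos"])
E
```

```text
1421 [ 572.76680483 -259.45092381  302.37787112] [ 0.02097013  0.99433528 -0.10419981]
[ 0.38966409 10.66330801  1.63515892] [ 0.7757375  -0.03111567 -0.0697519 ] [ -21.40135552   14.44456241   95.40302773    0.15039566   70.2779725
 -108.56870037]
```

View pics/low.png

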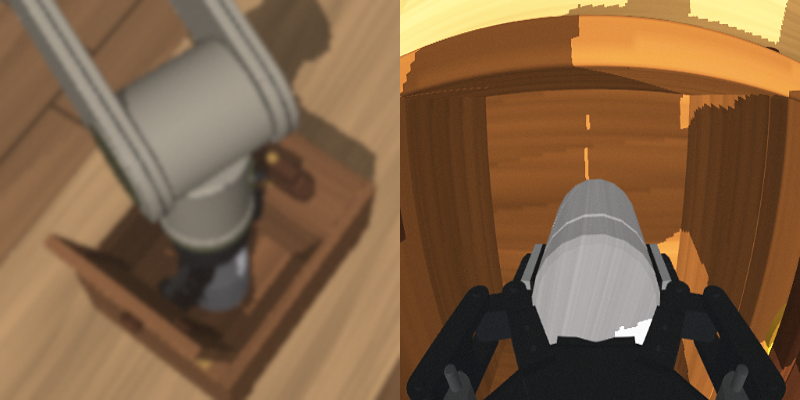

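```bash
python3 - <<'E'
from h import *
w=r.snapshot("wrist"); R=cv2.Rodrigues(np.array(w["rvec"],float))[0]; print("cam",-R.T@np.array(w["tvec"]),"axis",R[2])
for n in("top","scene"):
    s=r.snapshot(n); p=pts(s)
    for o in r.outline_of(s,"door_edge")[:2]:
        q=p[o["region"]]; q=q[~np.isnan(q[:,0])]; print(n,o["score"],len(q),np.percentile(q,[1,50,99],axis=0).round().tolist())
    for lo,hi in((480,510),(630,660)):
        m=(p[...,0]>lo)&(p[...,0]<hi)&(p[...,1]<-225)&(p[...,1]>-330)&(p[...,2]>150)&(p[...,2]<295)
        q=p[m]
        if len(q)>20: print(n,lo,len(q),np.polyfit(q[:,2],q[:,1],1), q.max(0).round(), q.min(0).round())
E
```

```text
cam [ 495.37243835 -163.93502865  206.17788736] axis [ 0.29322402 -0.0117949  -0.955971  ]
top 0.93 504 [[518.0, -259.0, 156.0], [562.0, -248.0, 199.0], [597.0, -236.0, 232.0]]
scene 0.8 1089 [[485.0, -286.0, 149.0], [571.0, -270.0, 273.0], [646.0, -232.0, 287.0]]
scene 480 126 [  -0.3997956  -158.96856293] [ 510. -229.  287.] [ 481. -281.  163.]
scene 630 163 [  -0.29694816 -196.37496429] [ 647. -239.  287.] [ 630. -287.  152.]
```

The picture shows the caddy upright in the compartment with the finger knuckles near the walls across the cabinet's y. The sideways force looks like a knuckle touching the foot of the door. I will lift, turn the tool a quarter so the fingers open along the longer side (166 mm), and set down again.

```bash
python3 -m jog '[0,0,-0.01,0,0,0, 0,0,-0.03,0,0,0, 0,0,-0.06,0,0,0, 0,0,-0.09,0,0,0, 0,0,-0.11,0,0,0, 0,0,-0.12,0,0,0, 0,0,-0.12,0,0,0]' && python3 -m jog '[0,0,0,0,0,0.1, 0,0,0,0,0,0.25, 0,0,0,0,0,0.4, 0,0,0,0,0,0.55, 0,0,0,0,0,0.7, 0,0,0,0,0,0.85, 0,0,0,0,0,1.0, 0,0,0,0,0,1.1]' && python3 -m jog '[0,0,0,0,0,0.15, 0,0,0,0,0,0.3, 0,0,0,0,0,0.42, 0,0,0,0,0,0.47, 0,0,0,0,0,0.47]' && python3 go.py 569.4 -167 184 87
```

```text
time: 9.25
tool_pos: [569.8, -170.3, 186.7]
tcp_rot: [-180.0, 0.0, 177.0]
ft_force: [0.0, 0.1, -2.9]
finger_gap: 65.2
grip_force: 45.1
time: 10.25
tool_pos: [568.7, -169.9, 184.3]
tcp_rot: [-179.9, -0.1, 113.7]
ft_force: [0.2, 0.2, -2.7]
finger_gap: 65.1
grip_force: 45.3
time: 10.88
tool_pos: [568.8, -169.9, 184.6]
tcp_rot: [-179.9, -0.0, 87.1]
ft_force: [-0.8, -1.0, -2.2]
finger_gap: 65.4
grip_force: 45.3
t 10.875 tcp [ 568.8 -169.9  184.6] rpy [-1.7986e+02 -5.0000e-02  8.7070e+01] shift [0.0029 0.0005 0.0006] turn [-0.0025 -0.0008  0.0013] dist 0.003
```

```bash
python3 -m jog '[0.002,0,0.02,0,0,0, 0.002,0,0.05,0,0,0, 0.002,0,0.08,0,0,0, 0.002,0,0.10,0,0,0, 0.002,0,0.112,0,0,0, 0.002,0,0.116,0,0,0, 0.002,0,0.117,0,0,0, 0.002,0,0.117,0,0,0]' && python3 -m jog '[0,0,0.001,0,0,0, 0,0,0.002,0,0,0, 0,0,0.003,0,0,0, 0,0,0.003,0,0,0]'
```

```text
time: 11.88
tool_pos: [570.5, -168.5, 70.4]
tcp_rot: [179.9, 0.0, 87.1]
ft_force: [0.8, -0.3, -1.5]
finger_gap: 65.2
grip_force: 45.3
time: 12.38
tool_pos: [569.6, -168.2, 66.1]
tcp_rot: [-180.0, -0.0, 87.0]
ft_force: [-0.5, 1.0, -2.5]
finger_gap: 65.2
grip_force: 45.3
```

No side load now. Creeping down to contact.

```bash
python3 -m jog '[0,0,0.001,0,0,0, 0,0,0.0015,0,0,0, 0,0,0.002,0,0,0, 0,0,0.002,0,0,0]'; python3 -m jog '[0,0,0.0005,0,0,0, 0,0,0.001,0,0,0, 0,0,0.001,0,0,0]'
```

```text
time: 12.88
tool_pos: [569.8, -168.2, 64.8]
tcp_rot: [180.0, 0.0, 87.0]
ft_force: [-2.2, 2.1, 5.2]
finger_gap: 65.4
grip_force: 45.7
time: 13.25
tool_pos: [569.8, -168.2, 64.7]
tcp_rot: [180.0, 0.0, 87.1]
ft_force: [-7.1, 3.6, 12.3]
finger_gap: 65.5
grip_force: 46.5
```

```bash
python3 -m jog '[0,0,-0.001,0,0,0, 0,0,-0.001,0,0,0, 0,0,-0.001,0,0,0, 0,0,-0.001,0,0,0]' 0.85; python3 -m jog '[0,0,-0.01,0,0,0, 0,0,-0.03,0,0,0, 0,0,-0.06,0,0,0, 0,0,-0.10,0,0,0, 0,0,-0.14,0,0,0, 0,0,-0.18,0,0,0, 0,0,-0.22,0,0,0, 0,0,-0.24,0,0,0]'
python3 -m jog '[0.03,0,0,0,0,0, 0.08,0,0,0,0,0, 0.14,0,0,0,0,0, 0.19,0,0,0,0,0, 0.24,0,0,0,0,0, 0.28,0,0,0,0,0, 0.30,0,0,0,0,0, 0.30,0,0,0,0,0]' -1
python3 - <<'E'
from h import *
s=r.snapshot("top"); p=pts(s); X,Y,Z=np.moveaxis(p,-1,0)
m=(X>500)&(X<640)&(Y>-240)&(Y<-100)&(Z>108)&(Z<124); q=p[m]
print(m.sum(),np.median(Z[m]),cv2.minEnclosingCircle(q[:,:2].astype(np.float32)),Z[m].std())
m=(Z>134)&(Z<146)&(X>440)&(X<700)&(Y>-300)&(Y<20); print(cv2.minAreaRect(p[m][:,:2].astype(np.float32)))
save(cv2.resize(s["pixels"][70:230,270:450],(600,533)),"placed.png")
E
```

```text
time: 13.75
tool_pos: [569.6, -168.2, 64.1]
tcp_rot: [-180.0, -0.0, 87.1]
ft_force: [-0.0, 0.7, -0.7]
finger_gap: 79.1
grip_force: 0.0
time: 14.75
tool_pos: [570.6, -168.6, 309.0]
tcp_rot: [179.7, 0.1, 87.1]
ft_force: [0.5, 0.4, 0.8]
finger_gap: 79.1
grip_force: 0.0
time: 15.75
tool_pos: [585.0, 132.1, 304.1]
tcp_rot: [-180.0, 0.0, 87.2]
ft_force: [0.4, -0.8, 0.3]
finger_gap: -0.1
grip_force: 0.0
551 116.3673573347733 ((571.88671875, -168.585693359375), 34.10740280151367) 2.2316722140692247
((572.0537109375, -140.96621704101562), (250.29580688476562, 191.64796447753906), 86.85787963867188)
```

View pics/placed.png

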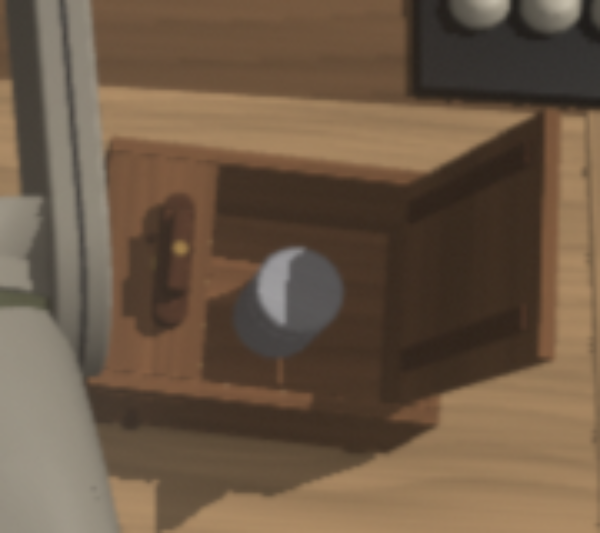

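The picture shows the caddy upright on the compartment floor at (300,290). Its top is at z≈116, which is 36+80 as it should be. Next is the door, which I will push over from outside with the closed fingers.

```bash
python3 -m jog '[-0.04,0,-0.02,0,0,0, -0.10,-0.01,-0.04,0,0,0, -0.16,-0.02,-0.06,0,0,0, -0.22,-0.03,-0.06,0,0,0, -0.28,-0.03,-0.06,0,0,0, -0.34,-0.03,-0.06,0,0,0, -0.40,-0.03,-0.06,0,0,0, -0.45,-0.03,-0.06,0,0,0]' -1 && python3 -m jog '[-0.03,0,0,0,0,0, -0.03,0,0,0,0,0, -0.03,0,0.03,0,0,0, -0.03,0,0.07,0,0,0, -0.03,0,0.11,0,0,0, -0.03,0,0.122,0,0,0, -0.03,0,0.122,0,0,0]' && python3 go.py 535 -256 240 87
```

```text
time: 16.8
tool_pos: [530.1, -320.5, 364.3]
tcp_rot: [-180.0, 0.0, 86.9]
ft_force: [0.5, 0.6, -0.4]
finger_gap: 0.0
grip_force: 0.0
time: 17.68
tool_pos: [530.1, -346.2, 242.4]
tcp_rot: [-180.0, -0.0, 87.0]
ft_force: [-0.1, -0.3, 0.6]
finger_gap: -0.2
grip_force: 0.0
t 17.675 tcp [ 530.1 -346.2  242.4] rpy [-1.7996e+02 -3.0000e-02  8.7050e+01] shift [0.0903 0.0003 0.0024] turn [-0.0008 -0.0006  0.0008] dist 0.09
```

```bash
python3 -m jog '[0.02,0,0,0,0,0, 0.04,0,0,0,0,0, 0.055,0,0,0,0,0, 0.07,0,0,0,0,0, 0.09,0,0,0,0,0, 0.105,0,-0.002,0,0,0, 0.119,0,-0.004,0,0,0, 0.119,0,-0.004,0,0,0]'; python3 go.py 539 -200 235 87
```

```text
time: 18.68
tool_pos: [536.6, -226.2, 246.1]
tcp_rot: [-180.0, -0.0, 87.1]
ft_force: [0.3, 0.8, -0.5]
finger_gap: -0.1
grip_force: 0.0
t 18.675 tcp [ 536.6 -226.2  246.1] rpy [-1.7997e+02 -4.0000e-02  8.7140e+01] shift [0.0263 0.0011 0.0111] turn [-0.0006 -0.0007  0.0024] dist 0.029
```

```bash
python3 -m jog '[0.014,0,0.005,0,0,0, 0.026,0,0.011,0,0,0, 0.037,0,0.019,0,0,0, 0.048,0,0.028,0,0,0, 0.048,0,0.028,0,0,0]'; python3 - <<'E'
from h import *
s=r.snapshot("scene"); t=r.snapshot("top")
save(np.hstack([cv2.resize(s["pixels"][190:350,140:300],(400,400)),cv2.resize(t["pixels"][70:230,270:430],(400,400))]),"door.png")
E
```

```text
time: 19.3
tool_pos: [538.4, -178.3, 216.6]
tcp_rot: [-179.9, -0.1, 87.1]
ft_force: [-1.0, 1.1, -0.1]
finger_gap: 0.4
grip_force: 0.0
```

View pics/door.png

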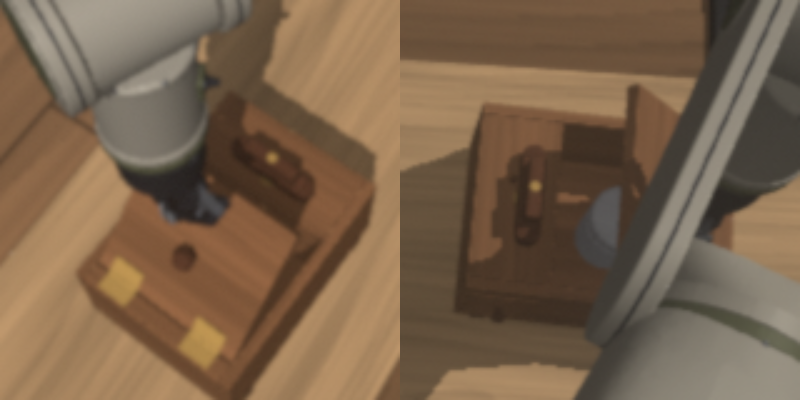

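The door follows the fingers, half closed, with its knob at (183,257) in the left half clear of them. Continuing the arc and pressing it down.

```bash
python3 -m jog '[0.010,0,0.011,0,0,0, 0.018,0,0.022,0,0,0, 0.024,0,0.035,0,0,0, 0.029,0,0.049,0,0,0, 0.031,0,0.062,0,0,0, 0.032,0,0.074,0,0,0, 0.032,0,0.078,0,0,0, 0.032,0,0.078,0,0,0]'; python3 -m jog '[0,0,0.001,0,0,0, 0,0,0.002,0,0,0, 0,0,0.002,0,0,0]'
```

```text
time: 20.4
tool_pos: [540.6, -147.8, 140.2]
tcp_rot: [-180.0, 0.0, 87.0]
ft_force: [-0.1, -0.4, -1.2]
finger_gap: 0.3
grip_force: 0.0
time: 20.78
tool_pos: [540.9, -148.0, 139.9]
tcp_rot: [180.0, 0.0, 87.0]
ft_force: [-7.0, 2.2, 12.2]
finger_gap: -0.1
grip_force: 6.2
```

```bash
python3 -m jog '[0,0,0.001,0,0,0, 0,0,0.0015,0,0,0, 0,0,0.0015,0,0,0]'; python3 -m jog '[0,0,-0.02,0,0,0, 0,0,-0.06,0,0,0, 0,0,-0.11,0,0,0, 0,0,-0.16,0,0,0, 0.03,0,-0.20,0,0,0, 0.09,0,-0.20,0,0,0, 0.15,0,-0.20,0,0,0, 0.20,0,-0.20,0,0,0]'; python3 -m jog '[0.06,0,0,0,0,0, 0.1,0,0,0,0,0, 0.1,0,0,0,0,0]' ; python3 - <<'E'
from h import *
import go
for n in("top","scene"):
    s=r.snapshot(n); p=pts(s); X,Y,Z=np.moveaxis(p,-1,0)
    m=(X>500)&(X<545)&(Y>-235)&(Y<-110)&(Z>130)&(Z<175)
    if m.sum()>30: print(n,m.sum(),np.polyfit(Y[m],Z[m],1),np.median(Z[m]))
    m=(X>500)&(X<650)&(Y>-110)&(Y<-30)&(Z>172)&(Z<190); print("rib",m.sum(),cv2.minAreaRect(p[m][:,:2].astype(np.float32)),np.median(Z[m]))
    m=(Z>134)&(Z<146)&(X>440)&(X<700)&(Y>-300)&(Y<20); print(cv2.minAreaRect(p[m][:,:2].astype(np.float32)))
go.rel([574.8,-68,260],177)
E
```

```text
time: 21.15
tool_pos: [541.0, -148.0, 139.8]
tcp_rot: [179.9, 0.0, 87.0]
ft_force: [-11.2, 4.0, 21.5]
finger_gap: -0.1
grip_force: 10.9
time: 22.15
tool_pos: [551.1, 53.9, 337.6]
tcp_rot: [179.9, -0.0, 87.1]
ft_force: [0.1, 0.3, -0.8]
finger_gap: -0.3
grip_force: 0.0
time: 22.52
tool_pos: [556.0, 154.6, 337.0]
tcp_rot: [180.0, -0.0, 87.3]
ft_force: [0.9, -1.1, 0.0]
finger_gap: 0.2
grip_force: 0.0
top 953 [-5.67565291e-03  1.39604826e+02] 140.51107650996943
rib 157 ((575.2724609375, -68.21636962890625), (14.473037719726562, 60.97726821899414), 87.52892303466797) 178.34565162576826
((571.4605102539062, -141.6639404296875), (251.21963500976562, 191.87876892089844), 86.928466796875)
scene 849 [-3.40634678e-03  1.38901809e+02] 139.47082912196817
rib 141 ((573.561279296875, -67.9113998413086), (15.769172668457031, 60.346797943115234), 85.00566101074219) 176.98405006368085
((569.719482421875, -139.71237182617188), (250.9375457763672, 191.15997314453125), 86.75152587890625)
t 22.625 tcp [556.2 151.8 337. ] rpy [1.7998e+02 3.0000e-02 8.7100e+01] shift [-0.2186  0.0296  0.0771] turn [-1.0000e-04  6.0000e-04 -1.5691e+00] dist 0.234
```

The door is flush: its slope is about 0.005 and z≈140. The rib's pivot is about (574.5, -68). Turning the tool to take the rib.

```bash
python3 -m jog '[-0.03,0.004,0.01,0,0,-0.15, -0.06,0.008,0.02,0,0,-0.32, -0.09,0.012,0.03,0,0,-0.49, -0.12,0.016,0.04,0,0,-0.66, -0.15,0.02,0.05,0,0,-0.83, -0.18,0.024,0.06,0,0,-1.0, -0.20,0.028,0.07,0,0,-1.17, -0.2186,0.0296,0.0771,0,0,-1.34]' 0 && python3 -m jog '[0,0,0,0,0,-0.15, 0,0,0,0,0,-0.23, 0,0,0,0,0,-0.23]' && python3 go.py 574.5 -68 161.5 177
```

```text
time: 23.62
tool_pos: [574.0, -70.7, 259.4]
tcp_rot: [-180.0, -0.0, 164.0]
ft_force: [1.0, 0.1, 0.0]
finger_gap: 42.6
grip_force: 0.0
time: 24.0
tool_pos: [574.2, -69.6, 259.9]
tcp_rot: [-180.0, 0.0, 176.8]
ft_force: [0.3, -0.3, 1.0]
finger_gap: 42.9
grip_force: 0.0
t 24.0 tcp [574.2 -69.6 259.9] rpy [-1.7998e+02  1.0000e-02  1.7685e+02] shift [-0.0002  0.0016  0.0984] turn [-0.0004  0.0002 -0.0027] dist 0.098
```

```bash
python3 -m jog '[0,0.0015,0.03,0,0,0, 0,0.0015,0.06,0,0,0, 0,0.0015,0.085,0,0,0, 0,0.0015,0.095,0,0,0, 0,0.0015,0.0985,0,0,0, 0,0.0015,0.0985,0,0,0]' && python3 -m jog '[0,0,0,0,0,0, 0,0,0,0,0,0, 0,0,0,0,0,0, 0,0,0,0,0,0]' -1 40
```

```text
time: 24.75
tool_pos: [575.1, -66.7, 162.2]
tcp_rot: [-180.0, 0.1, 177.0]
ft_force: [-0.4, 0.9, -0.4]
finger_gap: 42.3
grip_force: 0.0
time: 25.25
tool_pos: [575.2, -67.6, 162.6]
tcp_rot: [-179.9, 0.1, 177.0]
ft_force: [-1.0, -4.6, 3.9]
finger_gap: 13.0
grip_force: 43.7
```

```bash
python3 -m jog '[0,0,0,0,0,0.1, 0,0,0,0,0,0.23, 0,0,0,0,0,0.36, 0,0,0,0,0,0.49, 0,0,0,0,0,0.62, 0,0,0,0,0,0.75, 0,0,0,0,0,0.88, 0,0,0,0,0,1.01]' && python3 -m jog '[0,0,0,0,0,0.13, 0,0,0,0,0,0.26, 0,0,0,0,0,0.39, 0,0,0,0,0,0.5, 0,0,0,0,0,0.55, 0,0,0,0,0,0.56, 0,0,0,0,0,0.56]'
```

```text
time: 26.25
tool_pos: [574.6, -68.7, 162.6]
tcp_rot: [-179.9, 0.2, 118.8]
ft_force: [-5.4, -9.5, 6.1]
finger_gap: 13.1
grip_force: 44.0
time: 27.12
tool_pos: [573.9, -69.0, 162.6]
tcp_rot: [-180.0, 0.2, 87.0]
ft_force: [-9.0, -9.5, 7.8]
finger_gap: 12.6
grip_force: 44.3
```

Turned the full quarter. Letting go, backing off and checking.

```bash
python3 -m jog '[0,0,0,0,0,0, 0,0,0,0,0,0, 0,0,0,0,0,0, 0,0,0,0,0,0]' 0 && python3 -m jog '[0,0,-0.02,0,0,0, 0,0,-0.06,0,0,0, 0,0,-0.12,0,0,0, 0.02,0,-0.17,0,0,0, 0.08,0,-0.17,0,0,0, 0.14,0,-0.17,0,0,0, 0.20,0,-0.17,0,0,0, 0.25,0,-0.17,0,0,0]'; python3 - <<'E'
from h import *
for n in("top","scene"):
    s=r.snapshot(n); p=pts(s); X,Y,Z=np.moveaxis(p,-1,0)
    m=(X>500)&(X<650)&(Y>-130)&(Y<-10)&(Z>172)&(Z<190); print("rib",m.sum(),cv2.minAreaRect(p[m][:,:2].astype(np.float32)))
    m=(X>500)&(X<545)&(Y>-235)&(Y<-110)&(Z>130)&(Z<175); print("door",np.polyfit(Y[m],Z[m],1))
    m=(Z>134)&(Z<146)&(X>440)&(X<700)&(Y>-300)&(Y<20); print(cv2.minAreaRect(p[m][:,:2].astype(np.float32)))
    for t in("bowl","whisk","scoop"):
        o=r.outline_of(s,t)[:1]
        if o: q=p[o[0]["region"]]; print(t,o[0]["score"],np.nanmedian(q,axis=0).round())
    if n=="top": save(cv2.resize(s["pixels"],(800,600)),"end.png")
E
```

```text
time: 27.62
tool_pos: [574.6, -66.2, 161.1]
tcp_rot: [-180.0, -0.0, 87.1]
ft_force: [-1.1, 0.1, 0.6]
finger_gap: 42.7
grip_force: 0.0
time: 28.62
tool_pos: [587.3, 185.6, 333.2]
tcp_rot: [179.9, -0.0, 87.1]
ft_force: [0.7, -0.5, 0.2]
finger_gap: 43.0
grip_force: 0.0
rib 163 ((575.230712890625, -67.50775146484375), (58.51611328125, 15.284493446350098), 87.0312271118164)
door [-7.07804699e-03  1.39286880e+02]
((571.735595703125, -141.3782196044922), (250.93064880371094, 193.21188354492188), 86.93870544433594)
bowl 0.74 [503. 403.  47.]
whisk 0.63 [ 565. -172.  141.]
scoop 0.26 [ 557. -137.  140.]
rib 132 ((573.8418579101562, -67.69023895263672), (60.48793411254883, 14.281062126159668), 87.66294860839844)
door [-7.23434265e-03  1.38217539e+02]
((569.564697265625, -139.6308135986328), (251.01263427734375, 191.1991424560547), 86.97029876708984)
bowl 0.85 [491. 398.  57.]
whisk 0.86 [657. 206.  75.]
scoop 0.73 [578. -76. 160.]
```

View pics/end.png

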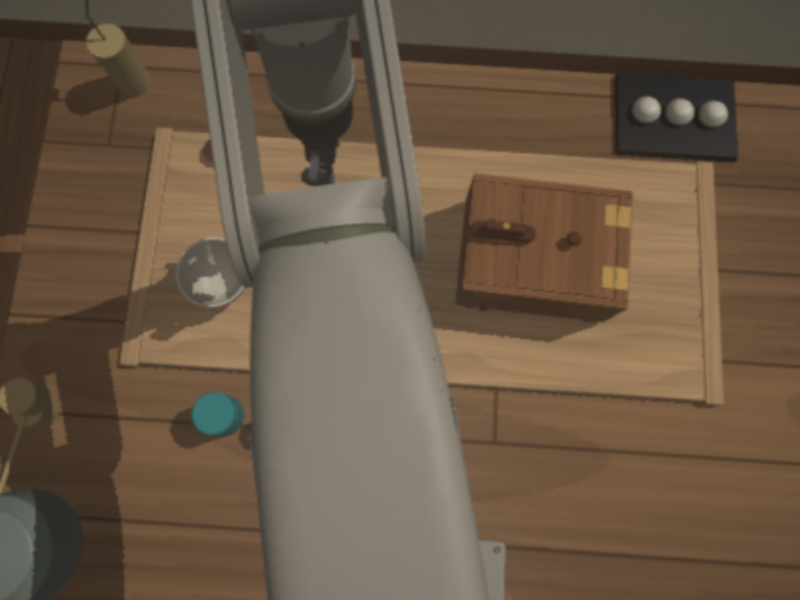

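The picture shows the door shut flush and the latch bar lying along the cabinet's y at (502,231), across the door's edge. The rib lies at 87°, the same as the cabinet's y. The arm touches nothing.

```bash
python3 -c "
from bench import r
print(r.hand_in())"
```

```text
the job is handed in; nothing more can be done
None
```

The caddy stands upright on the cabinet floor, the door is shut flush, and the latch is turned its full quarter across it. The bowl and whisk measured where they started, and the scoop was hidden behind the arm in my last check. The job is handed in, but no verdict came back.

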